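Case the overhauled bearings

TASK

Put away the overhauled bearings: lift those on the rack up and off their posts, fetch the small one that lies on the bench, and lay each flat in the nest of an open case of its own size (large in large, small in small, one per case), and press that case's hinged cover down until it snaps shut and stays. Leave the covers of cases that get no bearing standing open, and leave everything else on the bench where it is.

Things in the scene. Friction and masses are not known exactly. Their poses are not given: they have to be found in the camera images.
- bearing_l1_center (a point): large ball bearing: plain steel ring with dark shields, outer diameter 62 mm, bore 30 mm, 16 mm thick, about 200 g. This point is its centre; its z axis is the bore axis (either way up will do). Starts flat on the collar of a rack post, post through its bore, underside 22 mm above the bench. May be absent.
- bearing_l2_center (a point): large ball bearing: plain steel ring with dark shields, outer diameter 62 mm, bore 30 mm, 16 mm thick, about 200 g. This point is its centre; its z axis is the bore axis (either way up will do). Starts flat on the collar of a rack post, post through its bore, underside 22 mm above the bench. May be absent.
- bearing_s1_center (a point): small ball bearing: plain steel ring with dark shields, outer diameter 47 mm, bore 20 mm, 14 mm thick, about 110 g. This point is its centre; its z axis is the bore axis (either way up will do). Starts flat on the collar of a rack post, post through its bore, underside 22 mm above the bench. May be absent.
- bearing_s2_center (a point): small ball bearing: plain steel ring with dark shields, outer diameter 47 mm, bore 20 mm, 14 mm thick, about 110 g. This point is its centre; its z axis is the bore axis (either way up will do). Always there; starts lying flat on the bare bench to the right (-y) of the rack.
- case_l1: large bearing case, fixed: base plate 125 x 84 x 8 mm, on it a square nest 67 mm wide inside a rim 4 mm high and 6 mm thick. Origin on the bench under the nest centre; +x runs from the hinge over the nest to the catch (roughly away from the robot). Hinge axis along y at x = -47, z = 28 mm. Catch block 30 mm wide, 12 thick, centred at x = 59.5, top at 29.5 mm.
- case_l1_seat (a point): where the centre of a seated large bearing lies in case_l1: over the nest centre, 16 mm above the bench (nest floor at 8 mm, rim top at 12 mm). A bearing flat on the nest floor clears the shut cover by 1.5 mm; one on the rim blocks it.
- case_l1_cover (a joint): angle (rad) of the cover of case_l1: 0 shut (hard stop), 1.75 to 1.9 at the start, leaning past upright towards the robot (stop 1.95). Frame 95 mm from hinge axis to front edge, 48 wide, 5 thick; solid tab in the last 20 mm. Let go past upright it falls and rests near 0.12 on the catch's sprung plunger, not shut; about 10 N down on the tab forces it past and it snaps to 0 and holds.
- case_l2: large bearing case, fixed: base plate 125 x 84 x 8 mm, on it a square nest 67 mm wide inside a rim 4 mm high and 6 mm thick. Origin on the bench under the nest centre; +x runs from the hinge over the nest to the catch (roughly away from the robot). Hinge axis along y at x = -47, z = 28 mm. Catch block 30 mm wide, 12 thick, centred at x = 59.5, top at 29.5 mm.
- case_l2_seat (a point): where the centre of a seated large bearing lies in case_l2: over the nest centre, 16 mm above the bench (nest floor at 8 mm, rim top at 12 mm). A bearing flat on the nest floor clears the shut cover by 1.5 mm; one on the rim blocks it.
- case_l2_cover (a joint): angle (rad) of the cover of case_l2: 0 shut (hard stop), 1.75 to 1.9 at the start, leaning past upright towards the robot (stop 1.95). Frame 95 mm from hinge axis to front edge, 48 wide, 5 thick; solid tab in the last 20 mm. Let go past upright it falls and rests near 0.12 on the catch's sprung plunger, not shut; about 10 N down on the tab forces it past and it snaps to 0 and holds.
- case_s1: small bearing case, fixed: base plate 110 x 69 x 8 mm, on it a square nest 52 mm wide inside a rim 4 mm high and 6 mm thick. Origin on the bench under the nest centre; +x runs from the hinge over the nest to the catch (roughly away from the robot). Hinge axis along y at x = -40, z = 26 mm. Catch block 30 mm wide, 12 thick, centred at x = 51.5, top at 27.5 mm.
- case_s1_seat (a point): where the centre of a seated small bearing lies in case_s1: over the nest centre, 15 mm above the bench (nest floor at 8 mm, rim top at 12 mm). A bearing flat on the nest floor clears the shut cover by 1.5 mm; one on the rim blocks it.
- case_s1_cover (a joint): angle (rad) of the cover of case_s1: 0 shut (hard stop), 1.75 to 1.9 at the start, leaning past upright towards the robot (stop 1.95). Frame 80 mm from hinge axis to front edge, 48 wide, 5 thick; solid tab in the last 20 mm. Let go past upright it falls and rests near 0.12 on the catch's sprung plunger, not shut; about 10 N down on the tab forces it past and it snaps to 0 and holds.
- case_s2: small bearing case, fixed: base plate 110 x 69 x 8 mm, on it a square nest 52 mm wide inside a rim 4 mm high and 6 mm thick. Origin on the bench under the nest centre; +x runs from the hinge over the nest to the catch (roughly away from the robot). Hinge axis along y at x = -40, z = 26 mm. Catch block 30 mm wide, 12 thick, centred at x = 51.5, top at 27.5 mm.
- case_s2_seat (a point): where the centre of a seated small bearing lies in case_s2: over the nest centre, 15 mm above the bench (nest floor at 8 mm, rim top at 12 mm). A bearing flat on the nest floor clears the shut cover by 1.5 mm; one on the rim blocks it.
- case_s2_cover (a joint): angle (rad) of the cover of case_s2: 0 shut (hard stop), 1.75 to 1.9 at the start, leaning past upright towards the robot (stop 1.95). Frame 80 mm from hinge axis to front edge, 48 wide, 5 thick; solid tab in the last 20 mm. Let go past upright it falls and rests near 0.12 on the catch's sprung plunger, not shut; about 10 N down on the tab forces it past and it snaps to 0 and holds.
- rack: bearing rack, fixed: wooden strip 70 x 390 x 10 mm lying on the bench with its length along its y axis; origin on the bench under its middle. Four steel posts at y = -157.5, -52.5, 52.5 and 157.5 mm, 15 mm thick, tops 67 mm above the bench; a collar 38 mm across at each foot, top 22 mm above the bench, carries a bearing, if there is one.
- wrench: bystander, leave alone: an open steel wrench 170 mm long lying flat
- screwdriver: bystander, leave alone: a screwdriver 200 mm long lying flat
- bush: bystander, leave alone: a brass bush, a tube 36 mm across and 26 mm tall with a 24 mm bore, standing on the bench; it looks like no bearing and is not one
- grease_jar: bystander, leave alone: a grease jar 60 mm across and 75 mm tall
- lock_nut: bystander, leave alone: a small steel ring nut 28 mm across and 9 mm tall lying beyond the cases; not a bearing
- shaft_stub: bystander, leave alone: a steel shaft stub 22 mm across and 60 mm tall standing upright
Things that resemble listed ones, but are neither listed nor needed, are in the scene too. What is shaped like the case_s1 but brown or orange is not meant.

How it is judged:
At the end, for the whole second after the job is handed in: Every bearing present lies in a case of its size (its centre within 7 mm of the case's seat point) with that cover shut (below 0.05 rad) and held by its detent alone; the cover of every case without a bearing stands open (above 1.2 rad); the robot touches nothing ((distance between bearing_l1_center and case_l1_seat below 0.007 m or distance between bearing_l1_center and case_l2_seat below 0.007 m) and (distance between bearing_l2_center and case_l1_seat below 0.007 m or distance between bearing_l2_center and case_l2_seat below 0.007 m) and (value of joint case_l1_cover above 1.2 rad or distance between any of bearing_l1_center, bearing_l2_center and case_l1_seat below 0.007 m) and (value of joint case_l1_cover below 0.05 rad or (value of joint case_l1_cover above 1.2 rad and not (distance between bearing_l1_center and case_l1_seat below 0.007 m) and not (distance between bearing_l2_center and case_l1_seat below 0.007 m))) and (value of joint case_l2_cover above 1.2 rad or distance between any of bearing_l1_center, bearing_l2_center and case_l2_seat below 0.007 m) and (value of joint case_l2_cover below 0.05 rad or (value of joint case_l2_cover above 1.2 rad and not (distance between bearing_l1_center and case_l2_seat below 0.007 m) and not (distance between bearing_l2_center and case_l2_seat below 0.007 m))) and (distance between bearing_s1_center and case_s1_seat below 0.007 m or distance between bearing_s1_center and case_s2_seat below 0.007 m) and (distance between bearing_s2_center and case_s1_seat below 0.007 m or distance between bearing_s2_center and case_s2_seat below 0.007 m) and (value of joint case_s1_cover above 1.2 rad or distance between any of bearing_s1_center, bearing_s2_center and case_s1_seat below 0.007 m) and (value of joint case_s1_cover below 0.05 rad or (value of joint case_s1_cover above 1.2 rad and not (distance between bearing_s1_center and case_s1_seat below 0.007 m) and not (distance between bearing_s2_center and case_s1_seat below 0.007 m))) and (value of joint case_s2_cover above 1.2 rad or distance between any of bearing_s1_center, bearing_s2_center and case_s2_seat below 0.007 m) and (value of joint case_s2_cover below 0.05 rad or (value of joint case_s2_cover above 1.2 rad and not (distance between bearing_s1_center and case_s2_seat below 0.007 m) and not (distance between bearing_s2_center and case_s2_seat below 0.007 m)))).
It fails at once if a bystander on the bench was knocked away (moved more than 30 mm) (distance of any of wrench, screwdriver, bush, grease_jar, lock_nut, shaft_stub from where it was at the start of the episode above 0.03 m).
Of bearing_l1, bearing_s1, bearing_l2 only 1 to 2 are there at a start; the rules pass over those that are not, and their reading is None.
At some moment in a run one of bearing_s2 may be knocked a few centimetres aside while the robot is not near it.
Once in a run the grip may slacken for a moment while it holds something.
It also fails if it takes over 210 s, if anything falls off the work surface, if the arm or the gripper's body presses on something with over 40 N, if the wrist force passes 120 N, or if a joint passes its speed limit or range.

ROBOT

A 6-joint arm with a two-finger parallel gripper is mounted at the origin on the work surface. World frame = base frame: x ahead of the robot, y to its left, z up, the work surface at z = 0. Lengths are in m, angles in rad, forces in N, time in s.
With the tool pointing down it reaches from about 0.275 to 1 m from the base axis. Payload 8.4 kg.
Tool frame: the origin (TCP) lies at the very end of the fingers, on their centre line; the grasp point (between the pads) lies 19 mm behind it; z points along the fingers, y is the line along which they close (so a half turn about z gives the same grasp; the last joint's range is limited). The gripper opens to 85 mm and grips with 20 to 120 N. Pads are 22 mm wide; open, the fingers measure 114 mm over their backs; the gripper's body (76 mm by 85 mm) begins 54 mm behind the grasp point. The pads swing forward as they close: fully open they stand 13 mm farther back than shut.
Start: joints at [1.143, 0.353, 1.633, -0, 1.155, -0.002], TCP at [0.258, 0.569, 0.231] pointing down, gripper open.
Joint ranges: [-2.63, 2.63], [-0.92, 2.1], [0.06, 2.66], [-1.3, 4.44], [0, 2.69], [-3.02, 3.02]. Speed limits (rad/s): [2.22, 2.22, 2.79, 3.14, 3.14, 3.14].

INTERFACE

Orientations are given as a unit quaternion [w, x, y, z].
In Python, from rig import ctrl, imaging gives the robot as it stands.
- The arm moves only by the shell command python3 -m crank 'ROWS' [OPENING] [FORCE]. ROWS is JSON, a list of rows, each a list of 6 numbers: the shift along the tool's x, y, z in mm, then the turn, a rotation vector about the tool's x, y, z in rad. In form: [[tx, ty, tz, wx, wy, wz], ...]. A call has 1 to 12 rows; each row is the pose to reach, as a shift and turn from the pose commanded when the call began, along the tool's axes at that moment; what a row does not reach only later rows make up. A row lasts 1/10 s, in which the tool goes at most 50 mm and 8.59 degrees, less where a joint would pass 70% of its speed; a pose out of reach is approached as far as the arm can. A call with a gripper value outside its range is refused whole. OPENING is the finger opening in mm, from 0 to 85.4, set as the call begins (- or left out, the last holds). The fingers move at their own pace and stop on an object; FORCE is the grip in N (left out, the last holds). Time passes only in rows, so rows that repeat a pose let the fingers close. It gives the time, the measured TCP pose, the force, the opening and the grip force at its end, in the units of the state.
- ctrl.observe(): the state, without advancing time (a new reading comes with each control period).
- imaging.capture(name): name is "scene" or "side" or "wrist"; returns a dict with "img" (480x640x3 uint8, red, green, blue), "depth" (480x640 float32, m along the optical axis (not along the pixel's ray), 0 where there is no reading), "fx", "fy", "cx", "cy" (pixels), "dist" ([k1, k2, p1, p2, k3] as OpenCV has them; the pictures are not rectified), "origin" and "orientation" of the camera in the world; the wrist camera has in their place "T_tool_cam" (4x4, takes a point from camera to tool coordinates, whose origin is the TCP and whose axes are the flange's). Camera axes: x right, y up, looking along -z (the intrinsics and any distortion apply to the point x, -y, -z); pixel columns grow to the right and rows downward; lengths in m; the calibration is good to about 2 mm. A picture is of the moment at which its call begins: read the wrist's pose just before it.
- ctrl.sign_off(): hands the job in; it is judged then, once.
The state is a dict: "t": time; "q": joint angles; "dq": joint speeds; "joint_torque": joint torques, N m; "eef_pos": TCP position; "tool_rot": TCP orientation; "ft_force": force on the tool from outside, world axes, zero at the start; "wrist_torque": the same for the moment, N m; "opening": finger opening in m; "gripper_force": force on a finger pad.
Only numpy, scipy, OpenCV 4.12 (cv2) and the standard library are available. Lean on these libraries where they do the work, as an engineer would, in place of code of your own. Each camera call takes 0.05 s, during which the arm holds its last target. There are 200 camera calls.

## Working session

There is one attempt and no reset: what is moved stays moved. The work goes in short steps, Python scripts to look and compute and a shell command to move; the robot and the scene stay as the last step left them, time stands still between calls to the robot, and variables do not carry over. Pictures are saved under pics/ and viewed, at most 14 in all, crops included, and the job is handed in when it is done.

```bash
mkdir -p pics; ls
cat > h.py <<'E'
import numpy as np, cv2
from scipy.spatial.transform import Rotation as R
from rig import ctrl, imaging
def rot(q): return R.from_quat([q[1],q[2],q[3],q[0]]).as_matrix()
def cap(name, png=None):
    s=ctrl.observe(); c=imaging.capture(name)
    if 'T_tool_cam' in c:
        T=np.eye(4);T[:3,:3]=rot(s['tool_rot']);T[:3,3]=s['eef_pos'];c['T']=T@np.array(c['T_tool_cam'])
    else:
        T=np.eye(4);T[:3,:3]=rot(c['orientation']);T[:3,3]=c['origin'];c['T']=T
    K=np.array([[c['fx'],0,c['cx']],[0,c['fy'],c['cy']],[0,0,1]]);c['K']=K
    if png: cv2.imwrite('pics/'+png,cv2.cvtColor(np.array(c['img']),cv2.COLOR_RGB2BGR))
    return c
def ray(c,u,v):
    p=cv2.undistortPoints(np.array([[[u,v]]],float),c['K'],np.array(c['dist'],float))[0,0]
    return c['T'][:3,3], c['T'][:3,:3]@np.array([p[0],-p[1],-1])
def atz(c,u,v,z):
    o,d=ray(c,u,v); return o+d*(z-o[2])/d[2]
def bydepth(c,u,v):
    o,d=ray(c,u,v); return o+d*c['depth'][int(v),int(u)]
def cloud(c):
    v,u=np.mgrid[0:480,0:640]
    p=cv2.undistortPoints(np.stack([u,v],-1).reshape(-1,1,2).astype(float),c['K'],np.array(c['dist'],float)).reshape(480,640,2)
    d=np.stack([p[...,0],-p[...,1],-np.ones((480,640))],-1)*c['depth'][...,None]
    P=d@c['T'][:3,:3].T+c['T'][:3,3]; P[c['depth']==0]=np.nan
    return P
def project(c,P):
    q=(np.asarray(P)-c['T'][:3,3])@c['T'][:3,:3]
    q=q*[1,-1,-1]
    return cv2.projectPoints(q.reshape(-1,1,3),np.zeros(3),np.zeros(3),c['K'],np.array(c['dist'],float))[0].reshape(-1,2)
def totool(dw):
    s=ctrl.observe(); return rot(s['tool_rot']).T@np.asarray(dw)*1000
E
python3 - <<'E'
from h import *
print(ctrl.observe())
for n in ['scene','side']:
    c=cap(n,n+'0.png'); print(n,c['T'].round(3).tolist(),c['fx'])
E
```

```text
pics
{'t': 0.0, 'q': array([ 1.14258362e+00,  3.53636014e-01,  1.63414865e+00, -4.47707018e-06,
        1.15519380e+00, -2.40304728e-03]), 'dq': array([-0.0006843 , -0.00130165,  0.00167874, -0.00053228, -0.0011554 ,
        0.00092849]), 'joint_torque': array([ 2.92840123e-03, -6.05245614e+01, -3.42076600e+01,  2.74258873e-04,
        9.23670188e-03,  1.93565526e-06]), 'eef_pos': array([0.25796431, 0.56875057, 0.23056305]), 'tool_rot': array([-1.46038013e-04,  2.11299095e-01,  9.77421205e-01, -6.77344513e-04]), 'ft_force': array([-0.48397173,  0.20140831,  0.21552143]), 'wrist_torque': array([-0.0005682 , -0.00515577, -0.02713072]), 'gripper_force': 0.0, 'opening': 0.08527660232202564}
scene [[-0.765, -0.379, 0.521, 0.98], [0.644, -0.43, 0.633, 0.645], [-0.016, 0.819, 0.573, 0.628], [0.0, 0.0, 0.0, 1.0]] 480.04598929863045
side [[0.741, 0.372, -0.558, -0.23], [-0.671, 0.427, -0.606, -0.735], [0.013, 0.824, 0.567, 0.748], [0.0, 0.0, 0.0, 1.0]] 564.5149307655928
```

View pics/scene0.png

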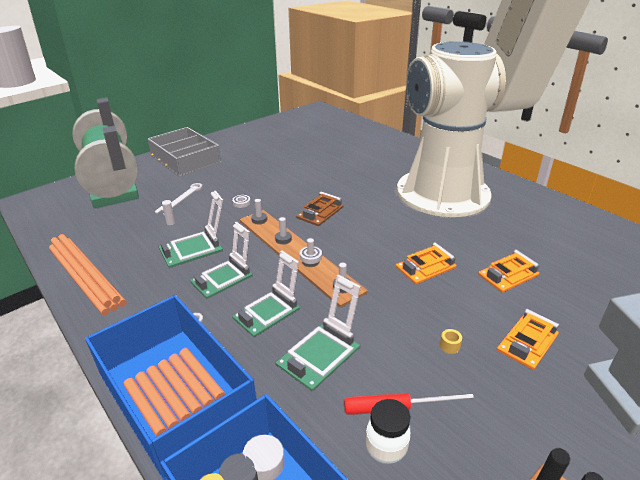

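View pics/side0.png

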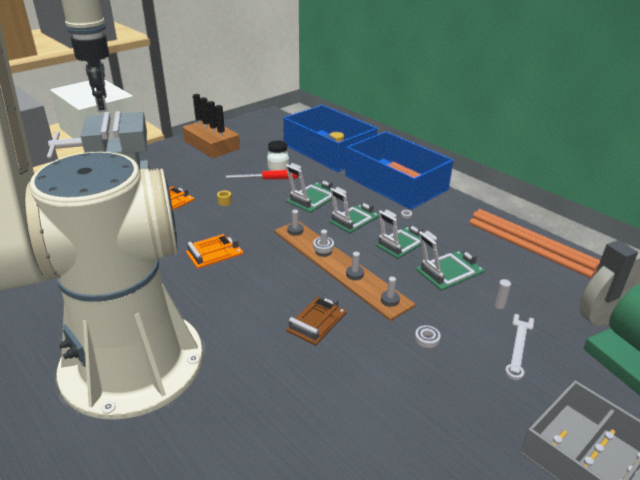

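The scene picture shows four green cases at (190,247), (222,277), (267,310) and (318,350). One rack post at (311,254) holds a bearing, and a bearing lies on the bench at (241,200). The orange and brown cases are decoys. Next I measure with depth.

Run:
```python
from h import *
a=cap('scene');b=cap('side')
print('bench bearing', bydepth(a,234,199),[atz(a,241,200,.014),atz(b,428,336,.014)])
print('rack br',atz(a,311,253,.038),atz(b,324,244,.038))
W,H,s=700,800,1000.
# orthographic view: x 0.25..0.85 up, y -0.4..0.4
for n,c in (('a',a),('b',b)):
    P=cloud(c).reshape(-1,3);col=np.array(c['img']).reshape(-1,3)[:,::-1]
    ok=(P[:,0]>.25)&(P[:,0]<.85)&(P[:,1]>-.4)&(P[:,1]<.4)&(P[:,2]>-.02)&(P[:,2]<.15)
    P=P[ok];col=col[ok];o=np.argsort(P[:,2]);P=P[o];col=col[o]
    im=np.zeros((600,800,3),np.uint8)
    r=((.85-P[:,0])*1000).astype(int).clip(0,599);q=((.4-P[:,1])*1000).astype(int).clip(0,799)
    im[r,q]=col
    im=cv2.dilate(im,np.ones((3,3)))
    for k in range(0,800,100): cv2.line(im,(k,0),(k,599),(90,90,90),1)
    for k in range(50,600,100): cv2.line(im,(0,k),(799,k),(90,90,90),1)
    cv2.imwrite(f'pics/top_{n}.png',im)
    bench=P[np.abs(P[:,2])<.01]; print('bench z',np.median(bench[:,2]))
```

```text
bench bearing [ 0.4528118  -0.31732655  0.01292167] [array([ 0.44299904, -0.299081  ,  0.014     ]), array([ 0.43410732, -0.31695631,  0.014     ])]
rack br [0.47538492 0.02137163 0.038     ] [0.46624759 0.00207436 0.038     ]
bench z -0.0012547704359833212
bench z 0.00034692578594663903
```

View pics/top_a.png

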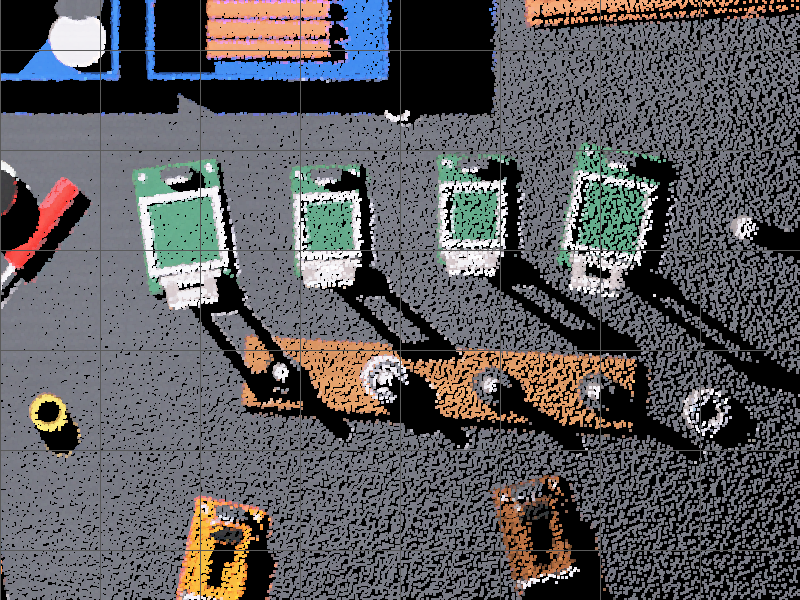

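```bash
cat >> h.py <<'E'
from scipy.optimize import least_squares
def ringfit(P,c0,z,tol=.004,rad=.04):
    P=P.reshape(-1,3);m=(np.hypot(P[:,0]-c0[0],P[:,1]-c0[1])<rad)&(abs(P[:,2]-z)<tol);Q=P[m]
    if len(Q)<20: return None
    (x,y),r=cv2.minEnclosingCircle(Q[:,:2].astype(np.float32)*1000)
    return len(Q),round(x,1),round(y,1),round(r,1),Q[:,2].mean().round(4)
E
python3 - <<'E'
from h import *
for n in ('scene','side'):
    P=cloud(cap(n))
    print(n,'bench',ringfit(P,(.438,-.308),.014),'rack',ringfit(P,(.472,.015),.036))
    # post tops
    Q=P.reshape(-1,3);Q=Q[(Q[:,2]>.062)&(Q[:,2]<.072)&(Q[:,0]<.51)&(Q[:,0]>.4)&(abs(Q[:,1])<.3)]
    for y0 in(.12,.015,-.09,-.195):
        q=Q[abs(Q[:,1]-y0)<.03]; print(len(q),q.mean(0).round(4) if len(q) else '')
E
```

```text
scene bench (100, 438.0, -307.3, 24.5, np.float64(0.012)) rack (191, 470.6, 15.9, 24.5, np.float64(0.0343))
33 [0.4773 0.1192 0.0644]
25 [0.4719 0.0151 0.0645]
21 [ 0.4642 -0.09    0.0639]
18 [ 0.4591 -0.1941  0.0646]
side bench (323, 437.5, -313.2, 24.4, np.float64(0.014)) rack (175, 470.8, 9.2, 25.2, np.float64(0.0352))
26 [0.4757 0.1123 0.0651]
27 [0.469  0.0071 0.0656]
33 [ 0.4633 -0.0973  0.0657]
38 [ 0.4569 -0.2019  0.0657]
```

View pics/top_b.png

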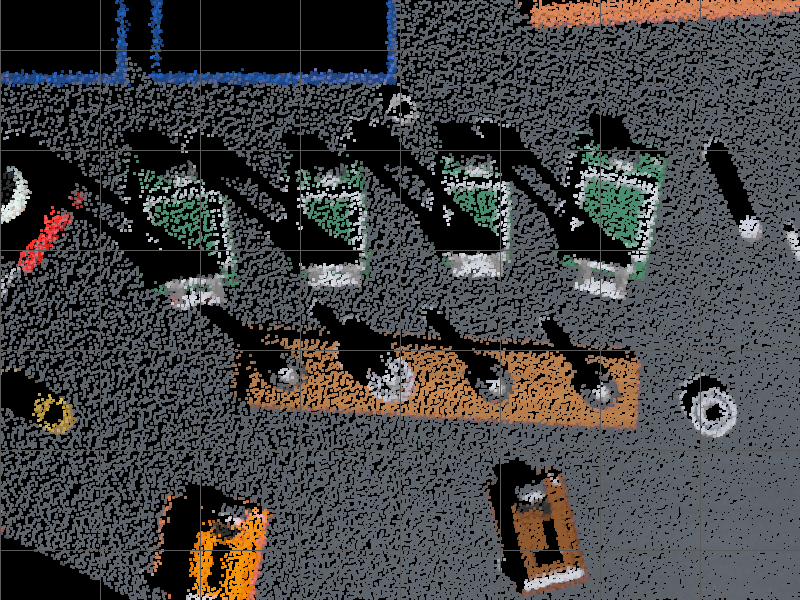

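Both the rack bearing and the bench bearing fit a radius of 24.5 mm, so they are small. They belong in the two middle green cases (scene pixels (222,277) and (267,310)). Both large cases stay open. The two cameras disagree by about 7 mm, so I'll refine with the wrist camera.

```bash
python3 -m crank '[[-423,-420,0,0,0,-0.425],[-423,-420,0,0,0,-0.425],[-423,-420,0,0,0,-0.425],[-423,-420,0,0,0,-0.425],[-423,-420,0,0,0,-0.425],[-423,-420,0,0,0,-0.425],[-423,-420,0,0,0,-0.425],[-423,-420,0,0,0,-0.425],[-423,-420,0,0,0,-0.425],[-423,-420,0,0,0,-0.425],[-423,-420,0,0,0,-0.425],[-423,-420,0,0,0,-0.425]]'
python3 - <<'E'
from h import *
s=ctrl.observe();print(s['eef_pos'],rot(s['tool_rot']).round(3).tolist())
c=cap('wrist','w1.png');print(np.array(c['T_tool_cam']).round(3).tolist(),c['fx'])
print('bearing px',project(c,[[.47,.012,.036]]))
P=cloud(c);print(ringfit(P,(.4705,.012),.036))
E
```

```text
t: 1.5
eef_pos: [0.4704, 0.0097, 0.2316]
tool_rot: [0.0, 0.001, 1.0, -0.0]
ft_force: [0.5, 0.6, -1.0]
opening: 0.0855
gripper_force: 0.0
[0.47038067 0.00970323 0.23158947] [[-1.0, 0.001, 0.001], [0.001, 1.0, -0.0], [-0.001, -0.0, -1.0]]
[[0.001, 0.965, 0.264, 0.067], [1.0, -0.001, 0.0, 0.0], [0.0, 0.264, -0.965, -0.142], [0.0, 0.0, 0.0, 1.0]] 416.91909481798956
bearing px [[319.74217499 209.50873649]]
(1942, 469.9, 12.3, 23.5, np.float64(0.0355))
```

View pics/w1.png

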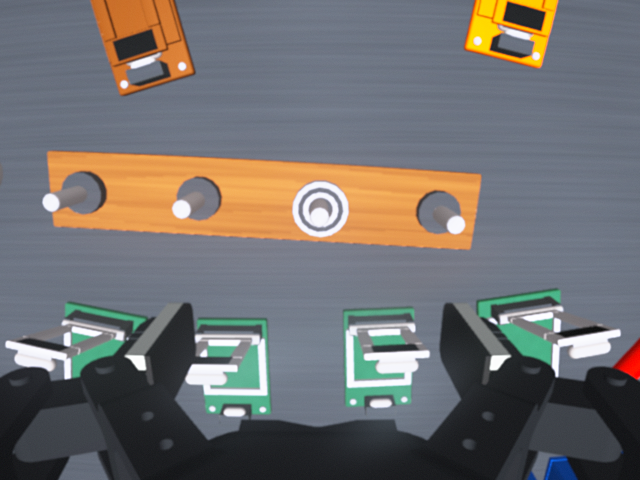

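The wrist picture shows the rack bearing at (320,209), now well localised. The small cases are centred at about (379,356) and (234,366). I fit their plates with a green mask.

```bash
cat >> h.py <<'E'
def plates(c,z=.008):
    hsv=cv2.cvtColor(np.array(c['img']),cv2.COLOR_RGB2HSV)
    m=cv2.inRange(hsv,(60,90,40),(90,255,255))
    m=cv2.morphologyEx(m,cv2.MORPH_CLOSE,np.ones((9,9)))
    out=[]
    for k in cv2.findContours(m,cv2.RETR_EXTERNAL,cv2.CHAIN_APPROX_NONE)[0]:
        if cv2.contourArea(k)<1500: continue
        W=np.array([atz(c,u,v,z)[:2]*1000 for u,v in k[:,0,:]],np.float32)
        r=cv2.minAreaRect(W);out.append([np.round(r[0],1).tolist(),np.round(r[1],1).tolist(),round(r[2],2)])
    return out
E
python3 - <<'E'
from h import *
c=cap('wrist')
for p in plates(c): print('wrist',p)
P=cloud(c)
for y0 in(.12,.015,-.09,-.195):
    Q=P.reshape(-1,3);Q=Q[(Q[:,2]>.062)&(Q[:,2]<.072)&(Q[:,0]<.51)&(Q[:,0]>.4)&(abs(Q[:,1]-y0)<.03)];print(len(Q),Q.mean(0))
for n in('scene','side'):
    for p in plates(cap(n)): print(n,p)
E
```

```text
wrist [[637.5, -73.3], [68.7, 110.8], 89.93]
wrist [[627.1, 70.3], [109.7, 68.3], 2.28]
wrist [[603.3, 210.6], [92.6, 84.3], 6.77]
296 [0.47482967 0.11501309 0.06572149]
293 [0.46891614 0.01137308 0.06595057]
288 [ 0.46292068 -0.09256587  0.0658903 ]
284 [ 0.45679925 -0.1967427   0.06584061]
scene [[626.2, 219.4], [125.4, 84.2], 8.23]
scene [[-597.5, -2950.2], [4952.4, 2037.7], 75.97]
side [[730.0, -531.6], [323.4, 92.6], 22.65]
side [[2197.8, 840.0], [2950.0, 1505.0], 22.44]
```

```bash
python3 -m crank '[[-150,0,0,0,0,0],[-150,0,0,0,0,0],[-150,0,0,0,0,0],[-150,0,0,0,0,0],[-150,0,0,0,0,0],[-150,0,0,0,0,0]]'
python3 - <<'E'
from h import *
c=cap('wrist','w2.png')
for p in plates(c): print('wrist',p)
im=np.array(c['img'])[:,:,::-1]
cv2.imwrite('pics/w2c.png',cv2.resize(im[100:340,140:500],None,fx=2.2,fy=2.2,interpolation=cv2.INTER_CUBIC))
E
```

```text
t: 2.3
eef_pos: [0.6185, 0.0131, 0.2309]
tool_rot: [-0.001, -0.0, 1.0, 0.0]
ft_force: [-0.1, -0.1, -0.1]
opening: 0.0851
gripper_force: 0.0
wrist [[638.8, -73.5], [109.0, 68.8], 0.09]
wrist [[627.8, 70.5], [109.1, 68.6], 2.39]
wrist [[637.3, -210.0], [84.3, 124.8], 79.14]
wrist [[621.8, 213.6], [124.9, 84.3], 8.44]
```

View pics/w2c.png

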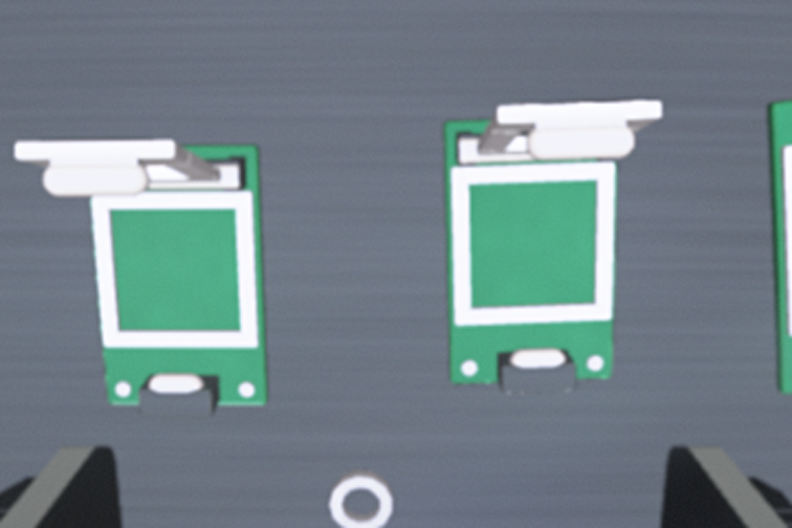

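The crop shows the nests with white rims, right case (y>0) outer corners at (452,168), (615,162), (613,320), (454,326) and left case at (92,198), (250,190), (258,347), (104,349).

Run:
```python
from h import *
c=cap('wrist')
# inner green floor component (z=.008 edge partly occluded by near rim) and the outer rim from crop corners
for n,cs in (('c1',[(452,168),(615,162),(613,320),(454,326)]),('c2',[(92,198),(251,191),(258,347),(104,349)])):
    W=np.array([atz(c,140+(u+.5)/2.2-.5,100+(v+.5)/2.2-.5,.012)[:2]*1000 for u,v in cs],np.float32)
    print(n,'outer',W.round(1).tolist(),W.mean(0))
hsv=cv2.cvtColor(np.array(c['img']),cv2.COLOR_RGB2HSV);m=cv2.inRange(hsv,(60,90,40),(90,255,255))
nl,lab,st,ce=cv2.connectedComponentsWithStats(m)
for i in range(1,nl):
    if st[i,4]>800:
        pts=np.argwhere(lab==i);W=np.array([atz(c,u,v,.009)[:2]*1000 for v,u in pts],np.float32);r=cv2.minAreaRect(W);print(ce[i].round(),np.round(r[0],1),np.round(r[1],1),round(r[2],2))
```

```text
c1 outer [[593.0, 37.20000076293945], [590.2000122070312, 101.5999984741211], [655.0999755859375, 104.80000305175781], [657.7000122070312, 39.20000076293945]] [623.97864   70.698654]
c2 outer [[604.5999755859375, -106.4000015258789], [602.0999755859375, -42.29999923706055], [666.9000244140625, -41.79999923706055], [668.0, -106.5999984741211]] [635.3944  -74.26855]
[523. 225.] [621.6 213. ] [124.6  83.9] 8.54
[ 89. 237.] [ 637.1 -209.7] [ 84.5 124.6] 79.1
[373. 241.] [627.7  70.3] [109.1  68.3] 2.46
[539. 203.] [617.  215.2] [64.9 64.1] 8.31
[232. 248.] [638.9 -73.3] [108.8  68.6] 0.1
[ 75. 220.] [ 632.7 -211.7] [63.6 64.4] 79.19
[382. 210.] [623.8  70.8] [49.8 50.1] 2.24
[220. 222.] [634.4 -74.5] [48.9 50. ] 0.14
```

```bash
python3 -m crank '[[149,0,0,0,0,0],[149,0,0,0,0,0],[149,0,0,0,0,0],[149,0,0,0,0,0],[149,0,50,0,0,0],[149,0,100,0,0,0],[149,0,120,0,0,0],[149,0,120,0,0,0],[149,0,120,0,0,0]]' 70
python3 - <<'E'
from h import *
for i in range(3):
    s=ctrl.observe();print(s['eef_pos'].round(4),rot(s['tool_rot']).round(3).tolist());c=cap('wrist')
P=cloud(c);print(ringfit(P,(.4705,.012),.036),ringfit(P,(.4705,.012),.036,.002))
print(totool(np.array([.4698,.0122,.11])-s['eef_pos']).round(1))
E
```

```text
t: 3.3
eef_pos: [0.4712, 0.0121, 0.1121]
tool_rot: [0.0, 0.0, 1.0, 0.0]
ft_force: [-0.1, 0.1, 0.5]
opening: 0.0702
gripper_force: 0.0
[0.4712 0.0121 0.1121] [[-1.0, 0.001, 0.001], [0.001, 1.0, 0.0], [-0.001, 0.0, -1.0]]
[0.4719 0.0121 0.1127] [[-1.0, 0.001, 0.002], [0.001, 1.0, 0.0], [-0.002, 0.0, -1.0]]
[0.4722 0.0121 0.113 ] [[-1.0, 0.001, 0.003], [0.001, 1.0, 0.0], [-0.003, 0.0, -1.0]]
(4061, 469.8, 12.4, 23.4, np.float64(0.0355)) (3867, 469.7, 12.4, 23.4, np.float64(0.0356))
[2.4 0.1 3. ]
```

```bash
python3 -m crank '[[2,0,30,0,0,0],[2,0,60,0,0,0],[2,0,80,0,0,0],[2,0,89,0,0,0],[2,0,89,0,0,0],[2,0,89,0,0,0]]' 70
python3 - <<'E'
from h import *
s=ctrl.observe();print(s['eef_pos'].round(4),s['ft_force'])
c=cap('wrist','w3.png')
E
```

```text
t: 4.05
eef_pos: [0.4698, 0.012, 0.0233]
tool_rot: [0.001, 0.0, 1.0, 0.0]
ft_force: [0.4, 0.7, -0.1]
opening: 0.0698
gripper_force: 0.0
[0.4698 0.012  0.0233] [ 0.41003559  0.65418743 -0.12000834]
```

View pics/w3.png

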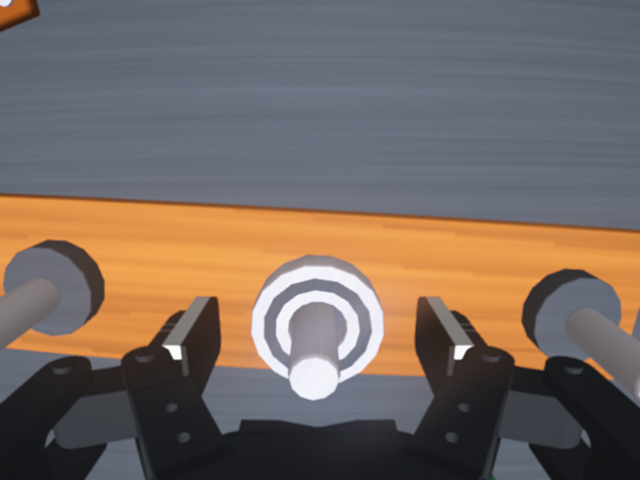

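The fingers straddle the bearing at (317,325), with the tip corners at about (213,298) and (422,298).

```bash
python3 - <<'E'
from h import *
c=cap('wrist');s=ctrl.observe()
for z in (.02,.025,.03,.035,.04): print(z,project(c,[[s['eef_pos'][0]-.011,s['eef_pos'][1]+sg*.035,z] for sg in(1,-1)]).round(0).tolist())
E
python3 -m crank '[[0,0,0,0,0,0],[0,0,0,0,0,0],[0,0,0,0,0,0],[0,0,0,0,0,0],[0,0,0,0,0,0],[0,0,0,0,0,0]]' 40 60
```

```text
0.02 [[410.0, 282.0], [223.0, 282.0]]
0.025 [[412.0, 287.0], [220.0, 287.0]]
0.03 [[416.0, 292.0], [217.0, 292.0]]
0.035 [[419.0, 298.0], [213.0, 298.0]]
0.04 [[422.0, 304.0], [210.0, 304.0]]
t: 4.75
eef_pos: [0.4695, 0.0119, 0.0236]
tool_rot: [0.001, 0.0, 1.0, -0.0]
ft_force: [-2.9, -1.5, 17.8]
opening: 0.0446
gripper_force: 58.6
```

```bash
python3 -m crank '[[0,0,-5,0,0,0],[0,0,-10,0,0,0],[0,0,-15,0,0,0],[0,0,-20,0,0,0],[0,0,-20,0,0,0]]'
python3 - <<'E'
from h import *
c=cap('wrist','w4.png');P=cloud(c);s=ctrl.observe();print(s['eef_pos'].round(4))
for z in(.036,.056): print(z,ringfit(P,(.4698,.0122),z,.005))
E
```

```text
t: 5.25
eef_pos: [0.4694, 0.012, 0.043]
tool_rot: [0.001, 0.0, 1.0, 0.0]
ft_force: [-0.8, -0.2, -0.2]
opening: 0.044
gripper_force: 61.1
[0.4692 0.012  0.0426]
0.036 None
0.056 (11720, 462.2, 12.3, 35.8, np.float64(0.055))
```

View pics/w4.png

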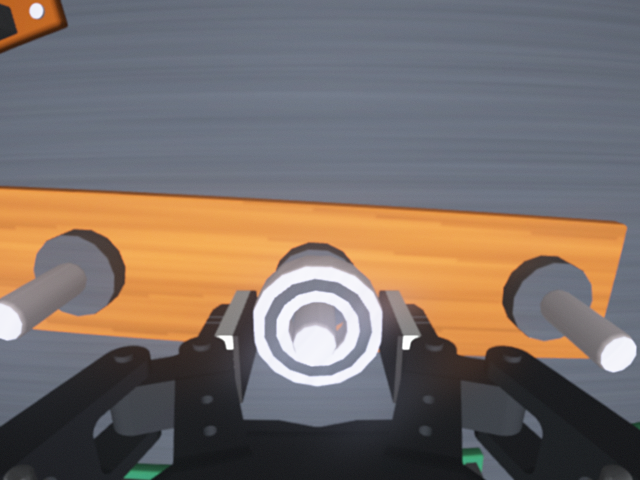

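```bash
python3 -m crank '[[0,0,-40,0,0,0],[0,0,-80,0,0,0],[0,0,-110,0,0,0],[-50,20,-110,0,0,-0.02],[-100,40,-110,0,0,-0.04],[-140,55,-110,0,0,-0.04],[-154.6,58.7,-110,0,0,-0.04],[-154.6,58.7,-110,0,0,-0.04],[-154.6,58.7,-110,0,0,-0.04],[-154.6,58.7,-110,0,0,-0.04]]'
python3 - <<'E'
from h import *
c=cap('wrist','w5.png');s=ctrl.observe();print(s['eef_pos'].round(4),s['opening'],s['gripper_force']);P=cloud(c)
z=s['eef_pos'][2]+.0128
print(ringfit(P,s['eef_pos'],z,.006,.027))
E
```

```text
t: 6.3
eef_pos: [0.622, 0.0701, 0.1518]
tool_rot: [-0.001, -0.019, 1.0, -0.0]
ft_force: [-1.8, -0.2, -0.9]
opening: 0.0442
gripper_force: 64.1
[0.6222 0.0701 0.1521] 0.0441550570311584 64.09706991165876
(11387, 620.0, 70.0, 26.1, np.float64(0.1636))
```

View pics/w5.png

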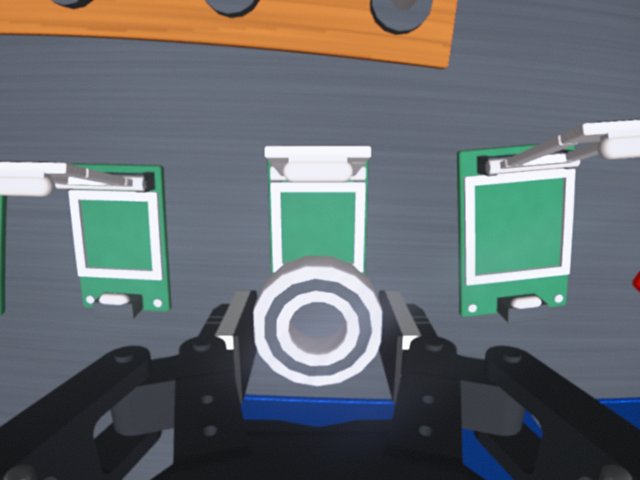

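```bash
python3 -m crank '[[-2,0.6,40,0,0,0],[-2,0.6,80,0,0,0],[-2,0.6,110,0,0,0],[-2,0.6,125,0,0,0],[-2,0.6,132,0,0,0],[-2,0.6,132,0,0,0],[-2,0.6,132,0,0,0],[-2,0.6,132,0,0,0]]'
python3 - <<'E'
from h import *
s=ctrl.observe();print(s['eef_pos'].round(4),s['opening'],s['ft_force'].round(1),totool(np.array([.624,.0707,.0105])-s['eef_pos']).round(1))
c=cap('wrist','w6.png')
E
```

```text
t: 7.15
eef_pos: [0.6266, 0.0713, 0.0219]
tool_rot: [0.001, -0.02, 1.0, 0.0]
ft_force: [0.1, -0.7, -0.5]
opening: 0.0442
gripper_force: 61.2
[0.6266 0.0713 0.0219] 0.0441809400409415 [ 0.1 -0.7 -0.5] [ 2.7 -0.5 11.4]
```

View pics/w6.png

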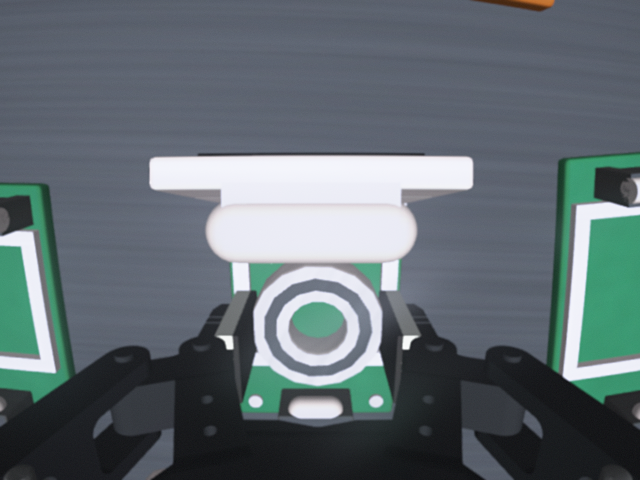

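```bash
python3 -m crank '[[1.5,0,2,0,0,0],[2.7,-0.5,4,0,0,0],[2.7,-0.5,6,0,0,0],[2.7,-0.5,8,0,0,0],[2.7,-0.5,10,0,0,0],[2.7,-0.5,11,0,0,0],[2.7,-0.5,11,0,0,0],[2.7,-0.5,11,0,0,0]]'
python3 - <<'E'
from h import *
s=ctrl.observe();print(s['eef_pos'].round(4),s['opening'],s['ft_force'].round(1),s['gripper_force'],totool(np.array([.624,.0707,.0096])-s['eef_pos']).round(1))
E
```

```text
t: 8.0
eef_pos: [0.6229, 0.0706, 0.0101]
tool_rot: [-0.0, -0.02, 1.0, -0.0]
ft_force: [-3.0, -0.2, 10.1]
opening: 0.0443
gripper_force: 67.1
[0.6229 0.0706 0.0101] 0.044333735562062 [-3.  -0.2 10.1] 67.11976675404003 [-1.1  0.   0.5]
```

```bash
python3 -m crank '[[0,0,0,0,0,0],[0,0,0,0,0,0],[0,0,0,0,0,0],[0,0,0,0,0,0],[0,0,-20,0,0,0],[0,0,-50,0,0,0],[0,0,-90,0,0,0],[0,0,-130,0,0,0],[0,0,-130,0,0,0],[0,0,-130,0,0,0]]' 64
python3 - <<'E'
from h import *
s=ctrl.observe();print(s['eef_pos'].round(4))
c=cap('wrist');P=cloud(c)
im=np.array(c['img'])[:,:,::-1];cv2.imwrite('pics/w7.png',cv2.resize(im[100:400,170:470],None,fx=2,fy=2))
print(ringfit(P,(.624,.0707),.022,.003,.03),ringfit(P,(.438,-.31),.014))
E
```

```text
t: 9.0
eef_pos: [0.6234, 0.0707, 0.1403]
tool_rot: [0.001, -0.02, 1.0, 0.0]
ft_force: [-0.1, -0.8, -0.6]
opening: 0.0638
gripper_force: 0.0
[0.6234 0.0707 0.1403]
(3190, 623.3, 71.1, 23.5, np.float64(0.0215)) None
```

View pics/w7.png

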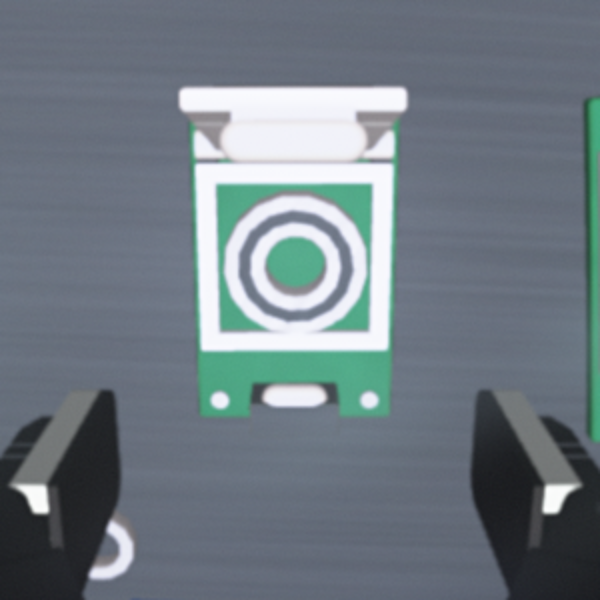

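The crop shows bearing 1 flat in its nest at (295,262), with the measured top at 21.5 mm against 22 expected. Now I swing the cover over from behind.

```bash
python3 -m crank '[[40,0,0,0,0,0],[80,0,0,0,0,0],[100,0,0,0,0,0],[100,0,30,0,0,0],[100,0,60,0,0,0],[100,0,60,0,0,0],[100,0,60,0,0,0]]' 0 30 && python3 -m crank '[[-15,0,0,0,0,0],[-30,0,0,0,0,0],[-40,0,0,0,0,0],[-50,0,0,0,0,0],[-60,0,0,0,0,0],[-70,0,0,0,0,0],[-80,0,0,0,0,0],[-80,0,0,0,0,0],[-80,0,0,0,0,0]]'
```

```text
t: 9.75
eef_pos: [0.5219, 0.0666, 0.0783]
tool_rot: [-0.002, -0.02, 1.0, -0.0]
ft_force: [-0.5, 0.1, 1.2]
opening: 0.0004
gripper_force: 0.0
t: 10.65
eef_pos: [0.6031, 0.0698, 0.0792]
tool_rot: [0.0, -0.02, 1.0, 0.0]
ft_force: [-0.4, 0.7, -0.2]
opening: 0.0003
gripper_force: 0.0
```

```bash
python3 -m crank '[[0,0,-40,0,0,0],[-25,0,-40,0,0,0],[-50,0,-40,0,0,0],[-50,0,-40,0,0,0],[-50,0,-40,0,0,0]]'
python3 - <<'E'
from h import *
s=ctrl.observe();c=cap('wrist','w8.png');P=cloud(c).reshape(-1,3)
print(s['eef_pos'].round(4),totool(np.array([.653,.0719,.05])-s['eef_pos']).round(1))
for k in(20,30,35): 
    p=np.array([.624+k*.001,.0712]);m=np.hypot(*(P[:,:2]-p).T)<.004;print(k,np.nanmedian(P[m,2]))
E
```

```text
t: 11.15
eef_pos: [0.6522, 0.0717, 0.1189]
tool_rot: [-0.0, -0.02, 1.0, -0.0]
ft_force: [-0.8, 0.5, -0.4]
opening: -0.0002
gripper_force: 0.0
[0.6522 0.0717 0.1189] [-0.9  0.1 68.9]
20 0.19293756664779937
30 0.16344476307715444
35 0.15702214691031685
```

View pics/w8.png

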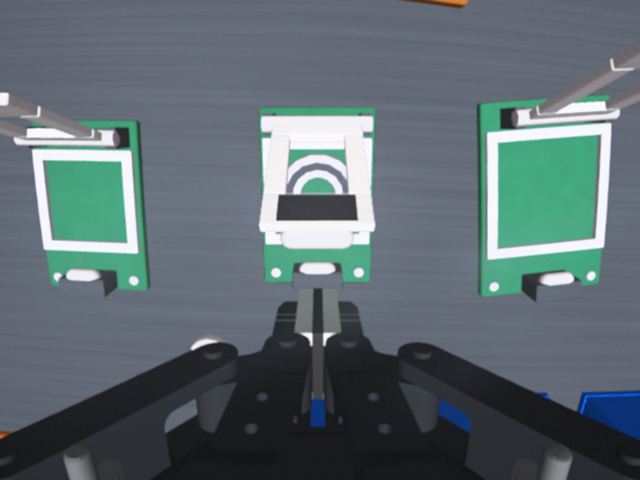

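The cover has come down to near shut, tab at (317,210). Now I press it.

```bash
python3 -m crank '[[-1,0,40,0,0,0],[-1,0,70,0,0,0],[-1,0,78,0,0,0],[-1,0,82,0,0,0],[-1,0,85,0,0,0],[-1,0,88,0,0,0],[-1,0,91,0,0,0],[-1,0,91,0,0,0],[-1,0,91,0,0,0]]'
```

```text
t: 12.1
eef_pos: [0.654, 0.0719, 0.0287]
tool_rot: [0.0, -0.02, 1.0, 0.0]
ft_force: [0.6, 0.2, 0.1]
opening: -0.0001
gripper_force: 0.0
```

```bash
python3 -m crank '[[0,0,1,0,0,0],[0,0,2,0,0,0],[0,0,2,0,0,0],[0,0,2,0,0,0]]'; python3 -m crank '[[0,0,-30,0,0,0],[50,0,-70,0,0,0],[80,0,-100,0,0,0],[80,0,-120,0,0,0],[80,0,-120,0,0,0],[80,0,-120,0,0,0]]' 70
python3 - <<'E'
from h import *
s=ctrl.observe();c=cap('wrist');P=cloud(c).reshape(-1,3)
print(s['eef_pos'].round(4))
for k in(-35,22,26,30,34,38): 
    p=np.array([.624+k*.001,.0707+k*.00004]);m=(abs(P[:,0]-p[0])<.002)&(abs(P[:,1]-p[1])<.01);print(k,np.nanmedian(P[m,2]))
for n in ('scene','side'):
    P=cloud(cap(n));print(ringfit(P,(.438,-.31),.014))
E
```

```text
t: 12.5
eef_pos: [0.6538, 0.0718, 0.0262]
tool_rot: [-0.0, -0.02, 1.0, -0.0]
ft_force: [0.2, -0.7, 0.1]
opening: 0.0
gripper_force: 0.0
t: 13.1
eef_pos: [0.5744, 0.0688, 0.1468]
tool_rot: [0.001, -0.02, 1.0, 0.0]
ft_force: [-0.3, 0.1, 0.3]
opening: 0.07
gripper_force: 0.0
[0.5744 0.0688 0.1468]
-35 0.10667306552806138
22 0.02108540836967543
26 0.011739691402437302
30 0.011437624044147665
34 0.007842011747531463
38 0.007860776090033827
(99, 437.3, -305.7, 25.1, np.float64(0.0119))
(318, 437.7, -313.6, 24.1, np.float64(0.0141))
```

Run:
```python
from h import *
c=cap('wrist','w9.png')
```

```text
(no output)
```

View pics/w9.png

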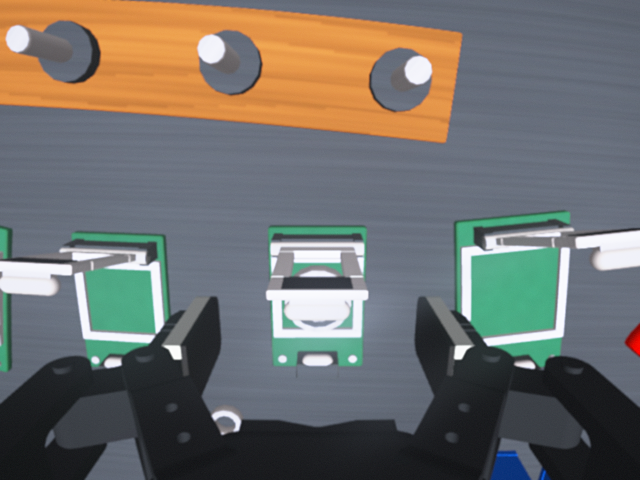

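```bash
cat >> h.py <<'E'
def cover(c,cx,cy,hx,hz):
    # angle from points on cover: fit in case-x/z plane (yaw small)
    P=cloud(c).reshape(-1,3);m=(abs(P[:,1]-cy)<.03)&(P[:,0]>cx-.10)&(P[:,0]<cx+.045)&(P[:,2]>.028)&(P[:,2]<.115)
    Q=P[m];x=Q[:,0]-(cx-hx);z=Q[:,2]-hz;r=np.hypot(x,z);k=(r>.055)&(r<.086)
    return len(Q),int(k.sum()),np.round(np.percentile(np.arctan2(z[k],x[k]),[10,50,90]),2) if k.sum() else None
E
python3 - <<'E'
from h import *
for i in range(3):
    for n in ('wrist','side','scene'):
        c=cap(n);print(ctrl.observe()['t'],n,cover(c,.624,.0707,.040,.026),cover(c,.6346,-.074,.040,.026))
E
```

```text
13.35 wrist (5499, 3705, array([1.47, 1.59, 1.63])) (3737, 2609, array([1.67, 1.77, 1.84]))
13.4 side (403, 189, array([1.48, 1.58, 1.62])) (412, 208, array([1.68, 1.8 , 1.84]))
13.45 scene (485, 209, array([1.42, 1.54, 1.59])) (427, 177, array([1.64, 1.76, 1.8 ]))
13.5 wrist (5522, 3724, array([1.48, 1.59, 1.63])) (3717, 2599, array([1.67, 1.77, 1.84]))
13.55 side (402, 195, array([1.48, 1.59, 1.63])) (422, 207, array([1.69, 1.8 , 1.84]))
13.6 scene (482, 206, array([1.41, 1.54, 1.59])) (431, 176, array([1.64, 1.76, 1.8 ]))
13.65 wrist (5476, 3696, array([1.48, 1.59, 1.63])) (3703, 2602, array([1.67, 1.78, 1.84]))
13.7 side (404, 193, array([1.48, 1.58, 1.63])) (416, 206, array([1.7 , 1.8 , 1.84]))
13.75 scene (485, 209, array([1.42, 1.54, 1.59])) (422, 175, array([1.64, 1.76, 1.8 ]))
```

The picture shows the cover upright at about 1.57 rad: my retreat pushed it back, since the hinge is stiff and it hadn't fallen yet. I push again and follow further through.

```bash
python3 -m crank '[[30,0,0,0,0,0],[52,0,0,0,0,0],[52,0,0,0,0,0],[52,0,30,0,0,0],[52,0,66,0,0,0],[52,0,66,0,0,0],[52,0,66,0,0,0]]' 0 30 && python3 -m crank '[[-25,0,0,0,0,0],[-40,0,0,0,0,0],[-55,0,0,0,0,0],[-70,0,0,0,0,0],[-85,0,0,0,0,0],[-95,0,0,0,0,0],[-105,0,0,0,0,0],[-105,0,0,0,0,0],[-105,0,0,0,0,0],[-105,0,0,0,0,0],[-105,0,0,0,0,0],[-105,0,0,0,0,0]]'
python3 - <<'E'
from h import *
for n in ('side','scene'):
    c=cap(n);print(n,cover(c,.624,.0707,.040,.026))
E
```

```text
t: 14.45
eef_pos: [0.5221, 0.0667, 0.0804]
tool_rot: [-0.001, -0.02, 1.0, -0.0]
ft_force: [-0.2, 0.6, 1.2]
opening: -0.0001
gripper_force: 0.0
t: 15.65
eef_pos: [0.6265, 0.0708, 0.0803]
tool_rot: [-0.0, -0.02, 1.0, -0.0]
ft_force: [-0.9, 0.2, 0.4]
opening: -0.0003
gripper_force: 0.0
side (499, 196, array([0.76, 0.82, 1.13]))
scene (562, 289, array([0.64, 0.78, 0.98]))
```

```bash
python3 -m crank '[[-8,0,5,0,0,0],[-14,0,10,0,0,0],[-19,0,16,0,0,0],[-23,0,22,0,0,0],[-26,0,30,0,0,0],[-27,0,36,0,0,0],[-27,0,42,0,0,0],[-27,0,42,0,0,0],[-27,0,42,0,0,0]]'
python3 - <<'E'
from h import *
for n in ('side','scene'):
    c=cap(n);print(n,cover(c,.624,.0707,.040,.026))
E
```

```text
t: 16.65
eef_pos: [0.6534, 0.0718, 0.0379]
tool_rot: [-0.0, -0.02, 1.0, -0.0]
ft_force: [0.2, 0.2, 0.1]
opening: -0.0002
gripper_force: 0.0
side (659, 291, array([0.11, 0.41, 0.78]))
scene (775, 291, array([0.08, 0.13, 0.44]))
```

Cover is down at about 0.12 rad. Now I press.

```bash
python3 -m crank '[[0,0,3,0,0,0],[0,0,6,0,0,0],[0,0,8,0,0,0],[0,0,10,0,0,0],[0,0,12,0,0,0],[0,0,13,0,0,0],[0,0,13,0,0,0]]'
```

```text
t: 17.45
eef_pos: [0.6543, 0.0719, 0.0276]
tool_rot: [0.0, -0.02, 1.0, 0.0]
ft_force: [-7.0, -1.2, 22.8]
opening: -0.0
gripper_force: 11.8
```

Contact at 22.8 N. I lift straight up well clear and check.

```bash
python3 -m crank '[[0,0,-25,0,0,0],[0,0,-60,0,0,0],[0,0,-100,0,0,0],[0,0,-140,0,0,0],[30,0,-170,0,0,0],[60,0,-180,0,0,0],[90,0,-180,0,0,0],[90,0,-180,0,0,0],[90,0,-180,0,0,0]]' 70
python3 - <<'E'
from h import *
print(ctrl.observe()['eef_pos'].round(4))
for n in ('side','scene','wrist'):
    c=cap(n,'x_'+n+'.png');print(n,cover(c,.624,.0707,.040,.026));P=cloud(c).reshape(-1,3)
    print([float(np.round(np.nanmedian(P[(abs(P[:,0]-.624-k*.001)<.002)&(abs(P[:,1]-.0712)<.01)][:,2]),4)) for k in(24,30,36)],ringfit(P,(.438,-.31),.014))
E
```

```text
t: 18.35
eef_pos: [0.5636, 0.0683, 0.2053]
tool_rot: [0.0, -0.02, 1.0, 0.0]
ft_force: [0.5, 0.5, -1.0]
opening: 0.0703
gripper_force: 0.0
[0.5636 0.0683 0.2053]
side (163, 61, array([0.03, 0.05, 0.07]))
[0.0281, 0.0281, 0.0285] (320, 437.7, -314.7, 24.6, np.float64(0.0141))
scene (102, 26, array([0.03, 0.04, 0.04]))
[0.0274, 0.0261, 0.0268] (99, 439.3, -306.6, 23.1, np.float64(0.012))
wrist (2511, 904, array([0.03, 0.04, 0.05]))
[0.0287, 0.0288, 0.0286] None
```

View pics/x_wrist.png

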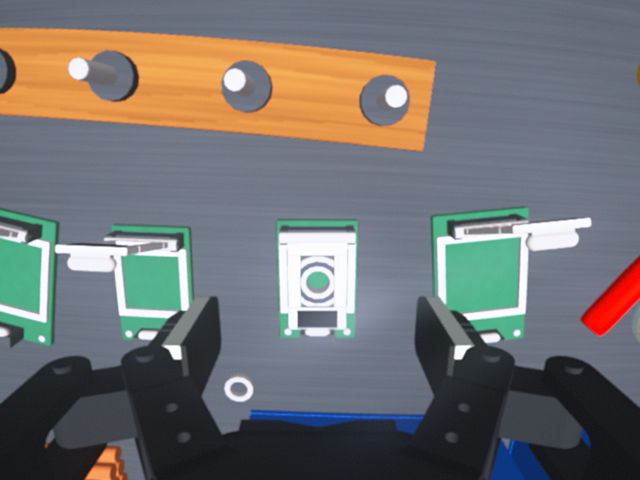

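Picture: the cover at (317,275) lies flat, tab top at 28.7 mm, so it is shut. That was the 14th picture, so from here on I work with numbers only. Now to the bench bearing.

```bash
python3 -m crank '[[141,-373,0,0,0,0.04],[141,-373,0,0,0,0.04],[141,-373,0,0,0,0.04],[141,-373,0,0,0,0.04],[141,-373,0,0,0,0.04],[141,-373,0,0,0,0.04],[141,-373,0,0,0,0.04],[141,-373,0,0,0,0.04],[141,-373,0,0,0,0.04],[141,-373,0,0,0,0.04],[141,-373,0,0,0,0.04],[141,-373,0,0,0,0.04]]' 70
python3 - <<'E'
from h import *
s=ctrl.observe();c=cap('wrist');P=cloud(c);f=ringfit(P,(.438,-.31),.014)
print(s['eef_pos'].round(4),rot(s['tool_rot']).round(3).tolist(),f,project(c,[[.438,-.31,.014]]))
if f: print(totool(np.array([f[1]/1000,f[2]/1000,.1])-s['eef_pos']).round(1))
Q=P.reshape(-1,3);Q=Q[(np.hypot(Q[:,0]-.438,Q[:,1]+.31)<.12)&(Q[:,2]>.01)];print(Q.min(0),Q.max(0))
E
```

```text
t: 19.7
eef_pos: [0.4382, -0.3088, 0.2051]
tool_rot: [-0.0, -0.0, 1.0, 0.0]
ft_force: [-0.3, 0.5, 0.3]
opening: 0.07
gripper_force: 0.0
[ 0.4382 -0.3088  0.2051] [[-1.0, -0.001, -0.0], [-0.001, 1.0, 0.0], [0.0, 0.0, -1.0]] (2047, 436.3, -310.9, 23.4, np.float64(0.0135)) [[315.32056612 211.10246131]]
[  1.9  -2.2 105.1]
[ 0.4128749  -0.37608838  0.01000078] [ 0.49006255 -0.19008898  0.30337017]
```

```bash
python3 -m crank '[[2,-2,40,0,0,0],[2,-2,80,0,0,0],[2,-2,110,0,0,0],[2,-2,110,0,0,0],[2,-2,110,0,0,0],[2,-2,110,0,0,0]]' 70
python3 - <<'E'
from h import *
s=ctrl.observe();c=cap('wrist');P=cloud(c);f=ringfit(P,(.4363,-.3109),.014)
print(s['eef_pos'].round(4),f)
if f: print(totool(np.array([f[1]/1000,f[2]/1000,.002])-s['eef_pos']).round(1))
E
```

```text
t: 20.35
eef_pos: [0.4369, -0.3123, 0.097]
tool_rot: [0.001, 0.0, 1.0, -0.001]
ft_force: [0.2, -1.0, 0.2]
opening: 0.0704
gripper_force: 0.0
[ 0.4369 -0.3123  0.097 ] (4176, 436.4, -310.9, 23.6, np.float64(0.0135))
[ 0.8  1.6 95. ]
```

```bash
python3 -m crank '[[0.8,1.5,40,0,0,0],[0.8,1.5,75,0,0,0],[0.8,1.5,90,0,0,0],[0.8,1.5,95,0,0,0],[0.8,1.5,95,0,0,0],[0.8,1.5,95,0,0,0]]' 70 && python3 -m crank '[[0,0,0,0,0,0],[0,0,0,0,0,0],[0,0,0,0,0,0],[0,0,0,0,0,0],[0,0,0,0,0,0]]' 40 60 && python3 -m crank '[[0,0,-10,0,0,0],[0,0,-30,0,0,0],[0,0,-70,0,0,0],[0,0,-110,0,0,0],[0,0,-150,0,0,0],[0,0,-150,0,0,0],[0,0,-150,0,0,0]]'
python3 - <<'E'
from h import *
s=ctrl.observe();c=cap('wrist');P=cloud(c).reshape(-1,3);e=s['eef_pos'];d=P-e
m=(np.hypot(d[:,0],d[:,1])<.022)&(d[:,2]>.004)&(d[:,2]<.03);print('held',m.sum(),np.median(P[m],0)-e,e.round(4))
print(totool(np.array([.6346,-.074,e[2]])-e).round(1))
E
```

```text
t: 21.0
eef_pos: [0.4358, -0.3112, 0.0017]
tool_rot: [0.001, 0.0, 1.0, -0.001]
ft_force: [-0.7, -0.4, 0.6]
opening: 0.0697
gripper_force: 0.0
t: 21.5
eef_pos: [0.4356, -0.311, 0.0019]
tool_rot: [0.001, 0.001, 1.0, -0.001]
ft_force: [-2.3, 2.0, 13.5]
opening: 0.044
gripper_force: 59.3
t: 22.2
eef_pos: [0.4353, -0.3107, 0.1517]
tool_rot: [0.001, 0.0, 1.0, -0.001]
ft_force: [0.1, -0.1, -0.9]
opening: 0.0437
gripper_force: 62.0
held 9983 [-0.00082154 -0.00101345  0.01156781] [ 0.4353 -0.3107  0.1517]
[-199.2  236.9    0. ]
```

```bash
python3 -m crank '[[-33,40,0,0,0,0],[-66,79,0,0,0,0],[-99,118,0,0,0,0],[-132,158,0,0,0,0],[-165,197,0,0,0,0],[-185,220,0,0,0,0],[-199,237,0,0,0,0],[-199,237,0,0,0,0],[-199,237,0,0,0,0],[-199,237,0,0,0,0]]'
python3 - <<'E'
from h import *
s=ctrl.observe();c=cap('wrist');P=cloud(c).reshape(-1,3);e=s['eef_pos'];d=P-e
m=(np.hypot(d[:,0],d[:,1])<.022)&(d[:,2]>.004)&(d[:,2]<.03);print('held',m.sum(),np.median(P[m],0)-e,e.round(4),s['opening'])
for p in plates(c): print(p)
print(totool(np.array([.6346,-.074,.0219])-e).round(1),rot(s['tool_rot']).round(3).tolist())
E
```

```text
t: 23.25
eef_pos: [0.6327, -0.0746, 0.1495]
tool_rot: [-0.001, 0.001, 1.0, -0.0]
ft_force: [0.5, -0.2, -2.3]
opening: 0.0438
gripper_force: 61.9
held 9943 [-0.0009263  -0.00100229  0.01153328] [ 0.6327 -0.0746  0.1495] 0.04382889774183384
[[634.5, -74.2], [50.9, 49.8], 89.97]
[[632.7, -211.8], [64.9, 65.1], 79.13]
[[637.2, -210.7], [84.1, 124.6], 79.09]
[[627.8, 69.1], [109.1, 69.1], 2.36]
[ -2.1   0.7 127.6] [[-1.0, 0.002, -0.002], [0.002, 1.0, -0.0], [0.002, -0.0, -1.0]]
```

```bash
python3 -m crank '[[0,0.3,40,0,0,0],[0,0.3,80,0,0,0],[0,0.3,110,0,0,0],[0,0.3,123,0,0,0],[0,0.3,127,0,0,0],[0,0.3,127,0,0,0],[0,0.3,127,0,0,0]]'
python3 - <<'E'
from h import *
s=ctrl.observe();c=cap('wrist');P=cloud(c).reshape(-1,3);e=s['eef_pos'];d=P-e
m=(np.hypot(d[:,0],d[:,1])<.022)&(d[:,2]>.004)&(d[:,2]<.03);print('held',m.sum(),np.median(P[m],0)-e,e.round(4),s['opening'],s['ft_force'].round(1))
print(totool(np.array([.6346,-.074,.0105])-e).round(1))
E
```

```text
t: 24.0
eef_pos: [0.6352, -0.0737, 0.0249]
tool_rot: [0.001, 0.001, 1.0, -0.0]
ft_force: [1.3, -0.3, 0.1]
opening: 0.0441
gripper_force: 61.9
held 9771 [-0.00037535 -0.001014    0.01154949] [ 0.6352 -0.0737  0.0249] 0.04410048148009526 [ 1.3 -0.3  0.1]
[ 0.6 -0.3 14.4]
```

```bash
python3 -m crank '[[0.5,0,3,0,0,0],[0.5,0,6,0,0,0],[0.5,0,8,0,0,0],[0.5,0,10,0,0,0],[0.5,0,12,0,0,0],[0.5,0,14,0,0,0],[0.5,0,14,0,0,0],[0.5,0,14,0,0,0]]'
```

```text
t: 24.85
eef_pos: [0.6335, -0.0732, 0.0101]
tool_rot: [-0.0, 0.0, 1.0, 0.0]
ft_force: [-3.3, 0.5, 10.4]
opening: 0.0441
gripper_force: 67.7
```

Same signature as the first one. I release and check.

```bash
python3 -m crank '[[0,0,0,0,0,0],[0,0,0,0,0,0],[0,0,0,0,0,0],[0,0,0,0,0,0],[0,0,-20,0,0,0],[0,0,-50,0,0,0],[0,0,-90,0,0,0],[0,0,-130,0,0,0],[0,0,-130,0,0,0],[0,0,-130,0,0,0]]' 64
python3 - <<'E'
from h import *
s=ctrl.observe();print(s['eef_pos'].round(4))
c=cap('wrist');P=cloud(c)
print(ringfit(P,(.6346,-.074),.022,.003,.03))
E
python3 -m crank '[[40,0,0,0,0,0],[80,0,0,0,0,0],[100,0,0,0,0,0],[100,0,30,0,0,0],[100,0,60,0,0,0],[100,0,60,0,0,0],[100,0,60,0,0,0]]' 0 30
```

```text
t: 25.85
eef_pos: [0.6341, -0.0733, 0.1403]
tool_rot: [0.001, 0.0, 1.0, -0.0]
ft_force: [-0.2, -0.0, -0.3]
opening: 0.0641
gripper_force: 0.0
[ 0.6341 -0.0733  0.1403]
(3176, 634.2, -72.8, 23.4, np.float64(0.0215))
t: 26.6
eef_pos: [0.5325, -0.073, 0.0783]
tool_rot: [-0.002, 0.0, 1.0, 0.0]
ft_force: [0.4, 0.4, -0.7]
opening: 0.0003
gripper_force: 0.0
```

```bash
python3 -m crank '[[-15,0,0,0,0,0],[-30,0,0,0,0,0],[-40,0,0,0,0,0],[-50,0,0,0,0,0],[-60,0,0,0,0,0],[-70,0,0,0,0,0],[-80,0,0,0,0,0],[-90,0,0,0,0,0],[-98,0,0,0,0,0],[-105,0,-2,0,0,0],[-105,0,-2,0,0,0],[-105,0,-2,0,0,0]]' && python3 -m crank '[[-8,0,5,0,0,0],[-14,0,10,0,0,0],[-19,0,16,0,0,0],[-23,0,22,0,0,0],[-26,0,30,0,0,0],[-27,0,36,0,0,0],[-27,0,42,0,0,0],[-27,0,42,0,0,0],[-27,0,42,0,0,0]]'
python3 - <<'E'
from h import *
for n in ('side','scene'):
    c=cap(n);print(n,cover(c,.6346,-.074,.040,.026))
E
```

```text
t: 27.8
eef_pos: [0.6385, -0.0733, 0.0813]
tool_rot: [0.0, 0.0, 1.0, -0.0]
ft_force: [0.4, -0.1, -0.9]
opening: -0.0
gripper_force: 0.0
t: 28.7
eef_pos: [0.6651, -0.0733, 0.039]
tool_rot: [-0.0, 0.0, 1.0, 0.0]
ft_force: [-1.1, 0.3, 0.1]
opening: -0.0001
gripper_force: 0.0
side (759, 321, array([0.13, 0.4 , 0.75]))
scene (596, 240, array([0.08, 0.15, 0.46]))
```

```bash
python3 -m crank '[[0,0,3,0,0,0],[0,0,6,0,0,0],[0,0,8,0,0,0],[0,0,10,0,0,0],[0,0,12,0,0,0],[0,0,14,0,0,0],[0,0,14,0,0,0]]' && python3 -m crank '[[0,0,-25,0,0,0],[0,0,-60,0,0,0],[0,0,-100,0,0,0],[0,0,-140,0,0,0],[30,0,-170,0,0,0],[60,0,-180,0,0,0],[90,0,-180,0,0,0],[90,0,-180,0,0,0],[90,0,-180,0,0,0]]' 70
python3 - <<'E'
from h import *
print(ctrl.observe()['eef_pos'].round(4))
for n in ('side','scene','wrist'):
    c=cap(n);P=cloud(c).reshape(-1,3)
    for X,Y in((.624,.0712),(.6346,-.0735)):
        print(n,cover(c,X,Y,.040,.026),[float(np.round(np.nanmedian(P[(abs(P[:,0]-X-k*.001)<.002)&(abs(P[:,1]-Y)<.01)][:,2]),4)) for k in(24,30,36)])
    for X,Y in((.617,.2145),(.6327,-.2117)):
        print('  large',cover(c,X,Y,.047,.028))
E
```

```text
t: 29.5
eef_pos: [0.666, -0.0734, 0.0276]
tool_rot: [0.0, 0.0, 1.0, -0.0]
ft_force: [-5.2, 0.8, 24.4]
opening: 0.0002
gripper_force: 11.4
t: 30.4
eef_pos: [0.5752, -0.0733, 0.2053]
tool_rot: [-0.0, 0.0, 1.0, -0.0]
ft_force: [0.5, 0.0, 0.8]
opening: 0.0698
gripper_force: 0.0
[ 0.5752 -0.0733  0.2053]
side (163, 57, array([0.03, 0.05, 0.07])) [0.0282, 0.0278, 0.0284]
side (219, 75, array([0.03, 0.04, 0.08])) [0.0276, 0.0291, 0.0286]
  large (228, 71, array([1.8 , 1.86, 1.9 ]))
  large (338, 96, array([1.84, 1.91, 1.95]))
scene (85, 25, array([0.03, 0.03, 0.05])) [0.027, 0.0271, 0.0269]
scene (55, 14, array([0.03, 0.03, 0.04])) [0.027, 0.0264, 0.0267]
  large (723, 231, array([1.75, 1.81, 1.84]))
  large (186, 46, array([1.81, 1.88, 1.92]))
wrist (2230, 796, array([0.03, 0.04, 0.05])) [0.0286, 0.0287, 0.0285]
wrist (2529, 946, array([0.03, 0.04, 0.05])) [0.0284, 0.0287, 0.0288]
  large (63, 0, None)
  large (221, 7, array([1.79, 1.82, 1.9 ]))
```

```bash
python3 -c "
from rig import ctrl
print(ctrl.sign_off())"
```

```text
the job is handed in; nothing more can be done
None
```

I handed the job in with both small bearings (one from the rack, one from the bench) seated in the two small cases and their covers measured flat and shut; no large bearings were present, so both large cases stay open, and the hand-in gave back no verdict.

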